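Set the stock tags on the lab's parts board

TASK

Look into the four parts bins on the stock board and, pushing gently with a fingertip, flip over the hinged status tags that are wrong, so that only the bins that are full show a green face and the bins that have run low show red. Leave the tags that are already right as they are, do not pinch anything, and do not shift the bottle, mouse, tub or multimeter around the board.

Things in the scene. Friction and masses are not known exactly. Their poses are not given: they have to be found in the camera images.
- board: the stock board: a fixed white steel plate 222 x 640 x 8 mm lying on the bench, with a 58 mm high upstand along its far edge. Origin on the bench, 56 mm nearer the robot than the plate's centre; x across the board away from the robot, y to the left along the row of bins. The four bins stand on it side by side at 150 mm pitch along y, in any order, all turned like the board
- bin_a: fixed blue parts bin (130 mm wide along y, 124 deep, 78 high at the back, 46 in front) with a dark tag holder before it. Origin on the board plate, 8 mm above the bench, straight below the middle of the tag's hinge pin, which is 40 mm above it; x towards the bin, whose outside begins at x = 36 mm (centre of inner floor: x = 98 mm, 3.5 mm up); y to the left along the row
- tag_a (a joint): hinge of this bin's tag, on a level pin along the bin's x. 0: lies to the left (+y of the pin), red face up; 2.09: flipped like a page, lies to the right (-y), green up. At either rest it slopes up 0.524 rad from pin to free edge (slope above +y = 0.524 + value; upright at 1.05). It weighs 40 g, swings freely and, past upright, falls to the other rest by itself
- tag_a_edge (a point): middle of the tag's free edge, an 8 mm thick roll of slippery white nylon 48 mm long (x), its centre 41 mm from the pin. The tag is a plate 46 mm long (x), 3 mm thick, one face red, one green. At rest the edge is 60 mm above the board plate and overhangs its dark support, which ends 32 mm from the pin, 53 mm up: a fingertip goes down outside the edge and sweeps it up and over in an arc
- bin_b: fixed blue parts bin (130 mm wide along y, 124 deep, 78 high at the back, 46 in front) with a dark tag holder before it. Origin on the board plate, 8 mm above the bench, straight below the middle of the tag's hinge pin, which is 40 mm above it; x towards the bin, whose outside begins at x = 36 mm (centre of inner floor: x = 98 mm, 3.5 mm up); y to the left along the row
- tag_b (a joint): hinge of this bin's tag, on a level pin along the bin's x. 0: lies to the left (+y of the pin), red face up; 2.09: flipped like a page, lies to the right (-y), green up. At either rest it slopes up 0.524 rad from pin to free edge (slope above +y = 0.524 + value; upright at 1.05). It weighs 40 g, swings freely and, past upright, falls to the other rest by itself
- tag_b_edge (a point): middle of the tag's free edge, an 8 mm thick roll of slippery white nylon 48 mm long (x), its centre 41 mm from the pin. The tag is a plate 46 mm long (x), 3 mm thick, one face red, one green. At rest the edge is 60 mm above the board plate and overhangs its dark support, which ends 32 mm from the pin, 53 mm up: a fingertip goes down outside the edge and sweeps it up and over in an arc
- bin_c: fixed blue parts bin (130 mm wide along y, 124 deep, 78 high at the back, 46 in front) with a dark tag holder before it. Origin on the board plate, 8 mm above the bench, straight below the middle of the tag's hinge pin, which is 40 mm above it; x towards the bin, whose outside begins at x = 36 mm (centre of inner floor: x = 98 mm, 3.5 mm up); y to the left along the row
- tag_c (a joint): hinge of this bin's tag, on a level pin along the bin's x. 0: lies to the left (+y of the pin), red face up; 2.09: flipped like a page, lies to the right (-y), green up. At either rest it slopes up 0.524 rad from pin to free edge (slope above +y = 0.524 + value; upright at 1.05). It weighs 40 g, swings freely and, past upright, falls to the other rest by itself
- tag_c_edge (a point): middle of the tag's free edge, an 8 mm thick roll of slippery white nylon 48 mm long (x), its centre 41 mm from the pin. The tag is a plate 46 mm long (x), 3 mm thick, one face red, one green. At rest the edge is 60 mm above the board plate and overhangs its dark support, which ends 32 mm from the pin, 53 mm up: a fingertip goes down outside the edge and sweeps it up and over in an arc
- bin_d: fixed blue parts bin (130 mm wide along y, 124 deep, 78 high at the back, 46 in front) with a dark tag holder before it. Origin on the board plate, 8 mm above the bench, straight below the middle of the tag's hinge pin, which is 40 mm above it; x towards the bin, whose outside begins at x = 36 mm (centre of inner floor: x = 98 mm, 3.5 mm up); y to the left along the row
- tag_d (a joint): hinge of this bin's tag, on a level pin along the bin's x. 0: lies to the left (+y of the pin), red face up; 2.09: flipped like a page, lies to the right (-y), green up. At either rest it slopes up 0.524 rad from pin to free edge (slope above +y = 0.524 + value; upright at 1.05). It weighs 40 g, swings freely and, past upright, falls to the other rest by itself
- tag_d_edge (a point): middle of the tag's free edge, an 8 mm thick roll of slippery white nylon 48 mm long (x), its centre 41 mm from the pin. The tag is a plate 46 mm long (x), 3 mm thick, one face red, one green. At rest the edge is 60 mm above the board plate and overhangs its dark support, which ends 32 mm from the pin, 53 mm up: a fingertip goes down outside the edge and sweeps it up and over in an arc
- stock_full_1: a heap of brass coaxial adapters that fills the bin it lies in to the brim (about 70 mm high): the bin it lies in is a full one. Origin at the centre of that bin's inner floor (98 mm from the bin's own origin, 179 mm or more from any other bin's)
- stock_low_1: only two brass coaxial adapters on the floor of the bin they lie in: that bin has run low. Origin at the centre of that bin's inner floor (98 mm from the bin's own origin, 179 mm or more from any other bin's)
- stock_full_2: a heap of orange terminal blocks that fills the bin it lies in to the brim (about 70 mm high): the bin it lies in is a full one. Origin at the centre of that bin's inner floor (98 mm from the bin's own origin, 179 mm or more from any other bin's)
- stock_low_2: only three orange terminal blocks on the floor of the bin they lie in: that bin has run low. Origin at the centre of that bin's inner floor (98 mm from the bin's own origin, 179 mm or more from any other bin's)
- bottle: bystander: upright white bottle with a blue cap, 48 mm across, 125 mm high, loose, beyond the left end of the board; origin at the centre of its foot
- mouse: bystander: white computer mouse 100 x 60 x 34 mm, loose, in front of the board; origin at the centre of its underside
- swab_tub: bystander: small tub with white lid, 40 mm across, 58 mm high, standing loose close in front of the tags; origin at the centre of its foot
- meter: bystander: yellow hand-held multimeter 150 x 74 x 40 mm lying loose beyond the right end of the board; origin at the centre of its underside

How it is judged:
By the outcome, as a careful person would: the job done as asked, in the order asked, and still so for the second after the job is handed in, with the robot touching nothing.
It also fails if it takes over 42 s, if anything falls off the work surface, if the arm or the gripper's body presses on something with over 40 N, if the wrist force passes 120 N, or if a joint passes its speed limit or range.

ROBOT

A 6-joint arm with a two-finger parallel gripper is mounted at the origin on the work surface. World frame = base frame: x ahead of the robot, y to its left, z up, the work surface at z = 0. Lengths are in m, angles in rad, forces in N, time in s.
With the tool pointing down it reaches from about 0.375 to 0.925 m from the base axis. Payload 5.7 kg.
Tool frame: the origin (TCP) lies on the centre line of the jaws, within the pads' length; the fingertips stand 8 mm ahead of it and the grasp point (between the pads) lies 11 mm behind it (robot.tips_ahead is the distance from the TCP to the fingertips, in m); z points along the fingers, y is the line along which they close (so a half turn about z gives the same grasp; the last joint's range is limited). The gripper opens to 88 mm and grips with 3 to 60 N. Pads are 20 mm wide; open, the fingers measure 115 mm over their backs; the gripper's body (75 mm by 178 mm) begins 61 mm behind the grasp point.
Start: joints at [-1.443, 0.359, 1.51, -0, 1.272, -0.115], TCP at [0.144, -0.582, 0.231] pointing down, gripper open.
Joint ranges: [-2.97, 2.97], [-1.01, 2.36], [0.21, 2.38], [-0.96, 4.11], [0.2, 2.71], [-2.98, 2.98]. Speed limits (rad/s): [2.39, 2.39, 3.14, 3.14, 3.14, 3.14].

INTERFACE

Orientations are given as [roll, pitch, yaw] about the fixed x, y, z axes, in that order (R = Rz(yaw) Ry(pitch) Rx(roll)).
In Python, from bench import robot gives the robot as it stands.
- The arm moves only by the tool servo_tool, never from a script. Its argument "rows" is text: rows parted by semicolons, each of 7 numbers parted by spaces: the shift along the tool's x, y, z in cm, then the turn, a rotation vector about the tool's x, y, z in degrees, then the opening, from -1 (shut) to 1 (fully open). In form: tx ty tz rx ry rz hand; .... A call has 1 to 5 rows; each row shifts and turns the commanded pose from where the row before left it, along the tool's axes as they then stand; what a row does not reach is not made up. A row lasts 1/12 s, in which the tool goes at most 41.7 mm and 7.16 degrees, less where a joint would pass 70% of its speed; a pose out of reach is approached as far as the arm can. A call with a gripper value outside its range is refused whole. The fingers move at their own pace and stop on an object; "force" is the grip in N (left out, the last holds). Time passes only in rows, so rows that do not move let the fingers close. It gives the time, the measured TCP pose, the force, the opening and the grip force at its end, in the units of the state.
- robot.observe(): the state, without advancing time (a new reading comes with each control period).
- robot.camera(name): name is "scene" or "top" or "wrist"; returns the picture (384x512x3 uint8, red, green, blue); there is no depth.
- robot.camera_model(name): a dict with "vfov" (degrees; the focal length in pixels is half the picture's height over the tangent of half this angle, whatever the lens; pixels are square), "cx", "cy" (the principal point, pixels), "eye" and "orientation" of the camera in the world. Camera axes: x right, y down, z forward; pixel columns grow to the right and rows downward; lengths in m; the calibration is good to about 2 mm. A picture is of the moment at which its call begins: read the wrist's pose just before it. camera_model takes no time and is no camera call; for the wrist camera it gives the pose at the moment of the call.
- robot.close_job(): hands the job in; it is judged then, once.
Trained networks look in the newest picture that a camera, given by its name, has taken for a name from the list of things; names that differ only in an ending like _2 or _b are one class to them, and where a whole thing is asked for, a point or a joint stands for the part that bears it (a point fixed in the world has none). Each returns a list of dicts, best first, with "conf" (0 to 1); they miss things now and then, are a little off and sometimes report something else, mostly with a low value. They report only what shows in the picture. A call takes as long as a camera call.
- robot.search_frame(camera, label): "rect" ([left, top, right, bottom] in pixels, round what is visible of it).
The state is a dict: "clock": time; "q": joint angles; "qd": joint speeds; "joint_torque": joint torques, N m; "position": TCP position; "eef_rot": TCP orientation; "wrist_force": force on the tool from outside, world axes, zero at the start; "torque": the same for the moment, N m; "finger_gap": finger opening in m; "grip_force": force on a finger pad.
Only numpy, scipy, OpenCV 4.12 (cv2) and the standard library are available. Lean on these libraries where they do the work, as an engineer would, in place of code of your own. Each camera call takes 0.05 s, during which the arm holds its last target. There are 200 camera calls.

## Working session

There is one attempt and no reset: what is moved stays moved. The work goes in short steps, Python scripts to look and compute and a tool call to move; the robot and the scene stay as the last step left them, time stands still between calls to the robot, and variables do not carry over. Pictures are saved under pics/ and viewed, at most 10 in all, crops included, and the job is handed in when it is done.

Besides the shell and the picture viewer there is one more tool, called after "Call:" as name(argument=value, ...), one argument or row to a line, values as JSON. servo_tool: Moves the arm, as the interface text tells. Its arguments: {"type":"object","properties":{"rows":{"type":"string"},"force":{"type":"number"}},"required":["rows"]}

```bash
mkdir -p pics
python3 - <<'E'
from bench import robot
import cv2
for n in ("scene","top"):
    cv2.imwrite(f"pics/{n}0.png",robot.camera(n)[:,:,::-1]); print(n,robot.camera_model(n))
print(robot.observe())
E
```

```text
scene {'vfov': 45.72663232886595, 'cx': 254.62241508382567, 'cy': 191.80039190576375, 'eye': array([ 0.90261531, -0.65999905,  0.96339699]), 'orientation': array([-2.41409626,  0.00995629,  0.51076831])}
top {'vfov': 53.56211767053384, 'cx': 252.94031036444264, 'cy': 191.89083137108773, 'eye': array([0.40184309, 0.00887187, 1.07935136]), 'orientation': array([-3.04472213,  0.01134912, -1.55500285])}
{'clock': 0.1, 'q': array([-1.44307662e+00,  3.59404376e-01,  1.51132444e+00,  2.69142665e-05,
        1.27247212e+00, -1.15100410e-01]), 'qd': array([ 0.00043662, -0.00116125, -0.00025534,  0.00098242, -0.00068647,
        0.00027612]), 'joint_torque': array([-1.46373159e-04, -5.16358709e+01, -2.71406937e+01,  6.76198793e-02,
        2.76717951e-02, -1.73965128e-05]), 'position': array([ 0.14418939, -0.58179907,  0.22991057]), 'eef_rot': array([-3.13999797e+00, -2.10247519e-04,  2.42812018e-01]), 'wrist_force': array([1.44738615, 0.37283733, 0.87897257]), 'torque': array([-0.01067934,  0.02847281,  0.00929599]), 'grip_force': 0.0, 'finger_gap': 0.08783780223036373}
```

View pics/scene0.png

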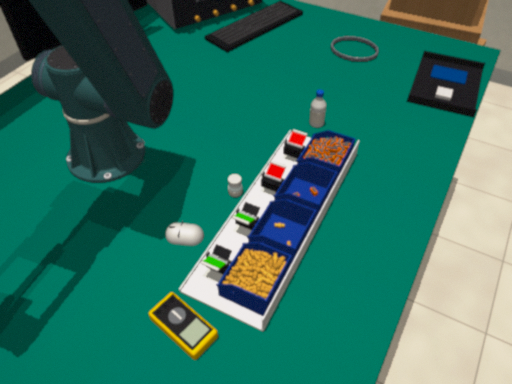

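View pics/top0.png

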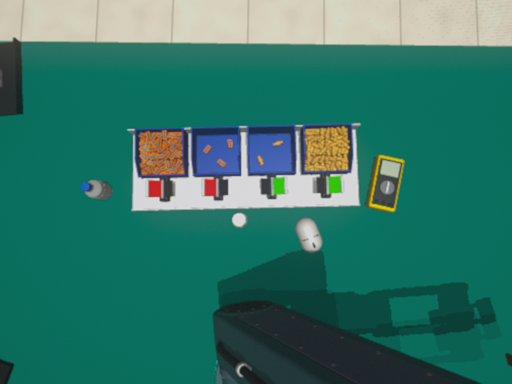

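The top view, left to right, shows:

| Bin | Contents | Tag | Tag pixel | Verdict |
|---|---|---|---|---|
| 1 | orange, full | red | (155,188) | wrong |
| 2 | orange, low | red | (210,187) | right |
| 3 | brass, low | green | (279,186) | wrong |
| 4 | brass, full | green | (335,185) | right |

The tub is at (239,220), between tags 2 and 3. Next I'll fit the board pose from the four tag blobs.

```bash
cat > h.py <<'E'
import numpy as np, cv2
from scipy.spatial.transform import Rotation as R
def ray(m,u,v):
    f=192/np.tan(np.radians(m['vfov']/2))
    return R.from_euler('xyz',m['orientation']).apply([(u-m['cx'])/f,(v-m['cy'])/f,1])
def pt(m,u,v,z):
    d=ray(m,u,v); return m['eye']+d*(z-m['eye'][2])/d[2]
def blobs(img):
    h=cv2.cvtColor(img,cv2.COLOR_RGB2HSV); out=[]
    for c,ms in (('red',(((h[...,0]<6)|(h[...,0]>174))&(h[...,1]>200)&(h[...,2]>150))),('green',((abs(h[...,0].astype(int)-58)<12)&(h[...,1]>200)&(h[...,2]>140)))):
        n,_,s,ce=cv2.connectedComponentsWithStats(ms.astype(np.uint8))
        out+=[(c,*ce[i],s[i,4]) for i in range(1,n) if s[i,4]>40]
    return out
E
python3 - <<'E'
from h import *; from bench import robot
from scipy.optimize import least_squares
for n in ('top','scene'):
    m=robot.camera_model(n); b=blobs(robot.camera(n)); 
    P=[pt(m,u,v,.058) for _,u,v,_ in b]; print([(x[0],np.round(x[1:],1),p[:2].round(4)) for x,p in zip(b,P)])
    o=sorted(zip(P,b),key=lambda t:-t[0][1])
    if len(o)!=4: continue
    P=np.array([t[0][:2] for t in o]); s=np.array([1 if t[1][0]=='red' else -1 for t in o])
    def f(p):
        y=.225-.15*np.arange(4)+p[3]*s; c,si=np.cos(p[2]),np.sin(p[2])
        return np.r_[P[:,0]-(p[0]-si*y),P[:,1]-(p[1]+c*y)]
    r=least_squares(f,[.5,0,0,.02]); p=r.x; print(n,p.round(4),(r.fun*1e3).round(1))
    for k in range(4):
        y=.225-.15*k; print(' pin',k+1,(p[0]-np.sin(p[2])*y).round(4),(p[1]+np.cos(p[2])*y).round(4))
m=robot.camera_model('top')
for nm,z in (('swab_tub',.058),('bottle',.125),('mouse',.02)):
    for d in robot.search_frame('top',nm)[:1]:
        q=d['rect'];print(nm,round(d['conf'],2),pt(m,(q[0]+q[2])/2,(q[1]+q[3])/2,z)[:2].round(3))
E
```

```text
[('red', array([210. , 187.1, 119. ]), array([0.5122, 0.1385])), ('red', array([154.5, 188.5, 140. ]), array([0.5062, 0.2887])), ('green', array([334.2, 184.1, 158. ]), array([ 0.5253, -0.1968])), ('green', array([278.2, 185.6, 130. ]), array([ 0.519, -0.046]))]
top [0.5157 0.0461 0.0391 0.0176] [-0.   0.1 -0.3  0.2  0.2 -0.2  0.4 -0.4]
 pin 1 0.5069 0.2709
 pin 2 0.5128 0.1211
 pin 3 0.5186 -0.0288
 pin 4 0.5245 -0.1787
[('red', array([297.1, 138.2, 112. ]), array([0.5072, 0.2856])), ('red', array([275.4, 170.7, 134. ]), array([0.5129, 0.135 ])), ('green', array([244.8, 217. ,  51. ]), array([ 0.5207, -0.0479])), ('green', array([214.6, 261.9,  94. ]), array([ 0.5259, -0.198 ]))]
scene [0.5167 0.0437 0.0392 0.0168] [-0.  -0.2  0.4 -0.2  0.3 -0.3  0.1 -0.1]
 pin 1 0.5079 0.2685
 pin 2 0.5137 0.1186
 pin 3 0.5196 -0.0313
 pin 4 0.5255 -0.1812
swab_tub 0.48 [0.424 0.058]
bottle 0.58 [0.502 0.415]
mouse 0.78 [ 0.389 -0.132]
```

Call:
servo_tool(
  rows="3 -2.37 0 0 0 0 -1;3 -2.37 0 0 0 0 -1;3 -2.37 0 0 0 0 -1;3 -2.37 0 0 0 0 -1;3 -2.37 0 0 0 0 -1",
  force=5,
)

```text
clock: 0.77
position: [0.262, -0.4298, 0.2307]
eef_rot: [3.142, -0.0, 0.242]
wrist_force: [1.2, 0.5, 1.2]
finger_gap: 0.058
grip_force: 0.0
```

Call:
servo_tool(
  rows="3 -2.37 0 0 0 0 -1;3 -2.37 0 0 0 0 -1;3 -2.37 0 0 0 0 -1;3 -2.37 0 0 0 0 -1;3 -2.37 0 0 0 0 -1",
)

```text
clock: 1.18
position: [0.3793, -0.2786, 0.2309]
eef_rot: [3.141, -0.0, 0.243]
wrist_force: [0.2, 0.6, 0.1]
finger_gap: 0.0246
grip_force: 0.0
```

Call:
servo_tool(
  rows="3 -2.37 0 0 0 0 -1;3 -2.37 0 0 0 0 -1;3 -2.37 0 0 0 0 -1;3 -2.37 0 0 0 0 -1;3 -2.37 0 0 0 0 -1",
)

```text
clock: 1.6
position: [0.4965, -0.1274, 0.2309]
eef_rot: [3.141, -0.0, 0.243]
wrist_force: [0.2, -0.3, -0.0]
finger_gap: 0.0005
grip_force: 0.0
```

Call:
servo_tool(
  rows="0 0 0 0 0 -7.1 -1;0 0 0 0 0 -7.1 -1;0 0 0 0 0 -7.1 -1;0 0 0 0 0 -7.1 -1;0 0 0 0 0 -7.1 -1",
)

```text
clock: 2.02
position: [0.4957, -0.1288, 0.2307]
eef_rot: [-3.142, -0.0, 0.869]
wrist_force: [-0.0, 0.5, -0.0]
finger_gap: 0.0007
grip_force: 0.0
```

Call:
servo_tool(
  rows="0 0 0 0 0 -7.1 -1;0 0 0 0 0 -7.1 -1;0 0 0 0 0 -7.1 -1;0 0 0 0 0 -7.1 -1;0 0 0 0 0 -7.1 -1",
)

```text
clock: 2.43
position: [0.4956, -0.1291, 0.2307]
eef_rot: [3.141, -0.0, 1.488]
wrist_force: [0.1, -0.5, 0.1]
finger_gap: 0.0004
grip_force: 0.0
```

Call:
servo_tool(
  rows="0 0 0 0 0 -7.1 -1;0 0 0 0 0 0 -1;0 0 0 0 0 0 -1",
)

```text
clock: 2.68
position: [0.4955, -0.1291, 0.2307]
eef_rot: [3.142, -0.0, 1.602]
wrist_force: [0.2, -0.1, 0.1]
finger_gap: 0.0006
grip_force: 0.0
```

Call:
servo_tool(
  rows="3 2.35 0 0 0 0 -1;0 0 3 0 0 0 -1;0 0 3 0 0 0 -1;0 0 0 0 0 0 -1",
)

```text
clock: 3.02
position: [0.5147, -0.0968, 0.1663]
eef_rot: [-3.134, -0.003, 1.603]
wrist_force: [-1.3, 0.0, 0.2]
finger_gap: 0.0002
grip_force: 0.0
```

Run:
```python
from h import *; from bench import robot
print(robot.observe()['position'])
m=robot.camera_model('wrist'); im=robot.camera('wrist'); cv2.imwrite('pics/w1.png',im[:,:,::-1])
for c,u,v,a in blobs(im): print(c,u,v,a,pt(m,u,v,.058)[:2].round(4))
```

```text
[ 0.51474122 -0.09678901  0.16633024]
```

View pics/w1.png

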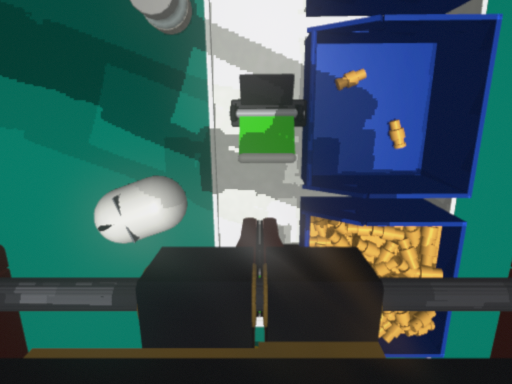

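The wrist view shows bin 3's green tag at (267,135), with its free-edge roll at (267,158) and pin at (268,112). The finger at (258,240) is outside the roll. I'll check the roll position from these pixels.

Run:
```python
from h import *; from bench import robot
print(robot.observe()['position'].round(4))
m=robot.camera_model('wrist')
print('roll',pt(m,267,158,.070),'pin',pt(m,268,112,.051))
```

```text
[ 0.5157 -0.0973  0.1685]
roll [ 0.52080409 -0.06633748  0.07      ] pin [ 0.5206054  -0.02975333  0.051     ]
```

Call:
servo_tool(
  rows="0 0 3.5 0 0 0 -1;0 0 3.5 0 0 0 -1;0 0 3.5 0 0 0 -1;0 0 0 0 0 0 -1;0 0 0 0 0 0 -1",
)

```text
clock: 3.48
position: [0.5174, -0.0984, 0.0659]
eef_rot: [-3.139, -0.001, 1.604]
wrist_force: [0.8, 0.7, -0.2]
finger_gap: 0.0007
grip_force: 0.0
```

Call:
servo_tool(
  rows="0.8 0 0 0 0 0 -1;0.6 0 0 0 0 0 -1;0 0 0 0 0 0 -1;0 0 0 0 0 0 -1",
)

```text
clock: 3.82
position: [0.5186, -0.084, 0.0675]
eef_rot: [3.139, 0.001, 1.607]
wrist_force: [0.8, -0.0, -0.1]
finger_gap: 0.0002
grip_force: 0.0
```

Call:
servo_tool(
  rows="0 0 0.4 0 0 0 -1;0.4 0 0 0 0 0 -1;0.4 0 -0.3 0 0 0 -1;0.3 0 -0.6 0 0 0 -1;0.5 0 -0.3 0 0 0 -1",
)

```text
clock: 4.23
position: [0.517, -0.068, 0.0743]
eef_rot: [3.141, -0.0, 1.605]
wrist_force: [-0.3, -0.4, 0.4]
finger_gap: 0.0007
grip_force: 0.2
```

Call:
servo_tool(
  rows="0.6 0 -0.3 0 0 0 -1;0.6 0 -0.3 0 0 0 -1;0.6 0 -0.2 0 0 0 -1;0.6 0 -0.2 0 0 0 -1;0.5 0 -0.2 0 0 0 -1",
)

```text
clock: 4.65
position: [0.5157, -0.0384, 0.0858]
eef_rot: [-3.141, -0.0, 1.606]
wrist_force: [-0.5, 0.9, 0.2]
finger_gap: 0.0005
grip_force: 0.0
```

Call:
servo_tool(
  rows="0.5 0 -0.1 0 0 0 -1;0.4 0 0 0 0 0 -1;0 0 0 0 0 0 -1;0 0 0 0 0 0 -1",
)

```text
clock: 4.98
position: [0.5155, -0.0301, 0.0866]
eef_rot: [-3.141, -0.0, 1.606]
wrist_force: [-0.0, 0.2, -0.3]
finger_gap: 0.0004
grip_force: 0.0
```

Run:
```python
from h import *; from bench import robot
im=robot.camera('top'); cv2.imwrite('pics/t2.png',im[:,:,::-1])
a=robot.camera('scene'); cv2.imwrite('pics/s2.png',cv2.resize(a[100:300,150:400,::-1],None,fx=3,fy=3))
```

```text
(no output)
```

View pics/s2.png

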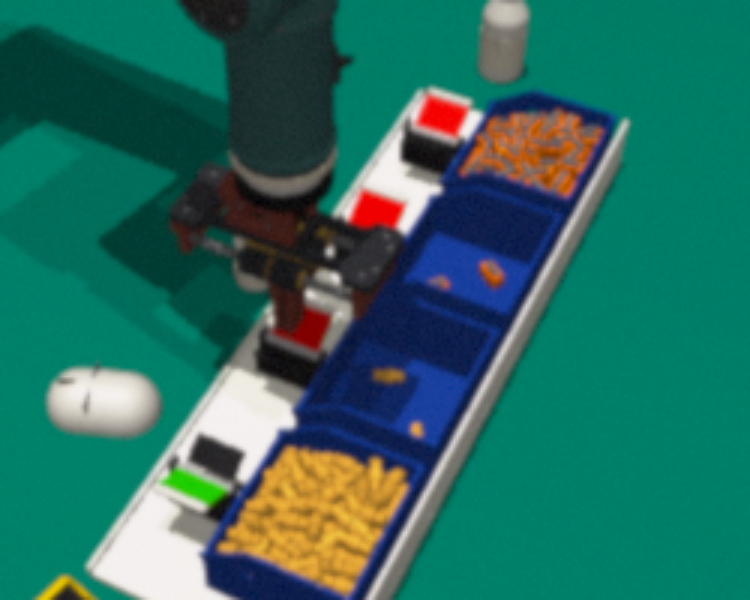

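Tag 3 now shows red at (300,330). Next I'll lift and move to the outside of bin 1's tag.

Call:
servo_tool(
  rows="0 0 -3.5 0 0 0 -1;0 0 -3.5 0 0 0 -1;3.6 0 0 0 0 0 -1;3.6 0 0 0 0 0 -1;3.6 0 0 0 0 0 -1",
)

```text
clock: 5.5
position: [0.5125, 0.078, 0.1575]
eef_rot: [3.14, -0.0, 1.603]
wrist_force: [-0.1, 1.1, -0.3]
finger_gap: 0.0006
grip_force: 0.0
```

Call:
servo_tool(
  rows="3.6 0 0 0 0 0 -1;3.6 0 0 0 0 0 -1;3.6 0 0 0 0 0 -1;3.6 0 0 0 0 0 -1;3.6 0 0 0 0 0 -1",
)

```text
clock: 5.92
position: [0.5053, 0.2589, 0.1566]
eef_rot: [-3.142, 0.0, 1.605]
wrist_force: [0.1, -0.3, -1.2]
finger_gap: 0.0002
grip_force: 0.0
```

Call:
servo_tool(
  rows="3.6 -0.2 0 0 0 0 -1;3.6 0 0 0 0 0 -1;0 0 0 0 0 0 -1;0 0 0 0 0 0 -1;0 0 0 0 0 0 -1",
)

```text
clock: 6.33
position: [0.5007, 0.3286, 0.1563]
eef_rot: [-3.141, 0.001, 1.606]
wrist_force: [-0.1, 0.1, -0.5]
finger_gap: 0.0007
grip_force: 0.0
```

Run:
```python
from h import *; from bench import robot
print(robot.observe()['position'].round(4))
m=robot.camera_model('wrist'); im=robot.camera('wrist'); cv2.imwrite('pics/w3.png',im[:,:,::-1])
print(robot.camera_model('wrist')['eye']-m['eye'])
f=192/np.tan(np.radians(m['vfov']/2))
for n,p in (('roll',(.506,.3052,.068)),('pin',(.5074,.2697,.048))):
    c=R.from_euler('xyz',m['orientation']).inv().apply(np.array(p)-m['eye']); print(n,c[:2]/c[2]*f+[m['cx'],m['cy']])
```

```text
[0.5007 0.3286 0.1563]
[ 1.80440672e-04 -5.60500944e-04  7.96423307e-05]
roll [264.24384472 224.25097343]
pin [263.93752294 252.53603936]
```

View pics/w3.png

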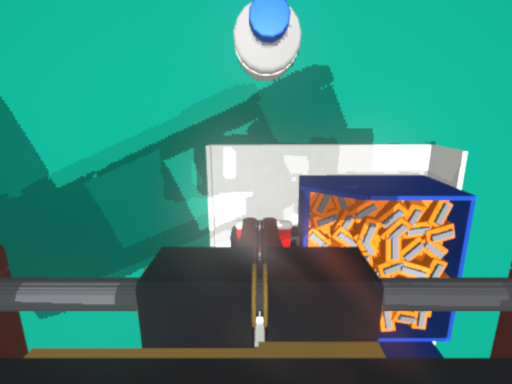

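The roll is at (285,224), where the fit predicted it. The finger at (260,220) is just outside it and the bottle is well clear. I'll descend now.

Call:
servo_tool(
  rows="0.4 0 0 0 0 0 -1;0 0 3.1 0 0 0 -1;0 0 3.1 0 0 0 -1;0 0 3.1 0 0 0 -1;0 0 0 0 0 0 -1",
)

```text
clock: 6.8
position: [0.4973, 0.3302, 0.0587]
eef_rot: [-3.133, 0.004, 1.604]
wrist_force: [-0.5, 0.5, 0.1]
finger_gap: 0.0001
grip_force: 0.0
```

Call:
servo_tool(
  rows="0 0 0 0 0 0 -1;0 0 0 0 0 0 -1",
)

```text
clock: 6.97
position: [0.5018, 0.3331, 0.065]
eef_rot: [3.141, -0.001, 1.605]
wrist_force: [0.2, -0.4, 0.0]
finger_gap: 0.0004
grip_force: 0.0
```

Call:
servo_tool(
  rows="-0.6 0 0.2 0 0 0 -1;-0.6 0 0 0 0 0 -1;-0.4 0 -0.3 0 0 0 -1;-0.3 0 -0.6 0 0 0 -1;-0.5 0 -0.3 0 0 0 -1",
)

```text
clock: 7.38
position: [0.5023, 0.3093, 0.0752]
eef_rot: [3.14, -0.001, 1.606]
wrist_force: [-0.4, 0.6, -0.3]
finger_gap: 0.0003
grip_force: 0.2
```

Call:
servo_tool(
  rows="-0.6 0 -0.3 0 0 0 -1;-0.6 0 -0.3 0 0 0 -1;-0.6 0 -0.2 0 0 0 -1;-0.6 0 -0.2 0 0 0 -1;-0.5 0 -0.2 0 0 0 -1",
)

```text
clock: 7.8
position: [0.5025, 0.2795, 0.0858]
eef_rot: [-3.141, 0.0, 1.606]
wrist_force: [-0.1, -0.3, 0.1]
finger_gap: 0.0
grip_force: 0.0
```

Call:
servo_tool(
  rows="-0.5 0 -0.1 0 0 0 -1;-0.5 0 0 0 0 0 -1;-0.2 0 0 0 0 0 -1;0 0 0 0 0 0 -1",
)

```text
clock: 8.13
position: [0.503, 0.2678, 0.0865]
eef_rot: [-3.141, 0.0, 1.605]
wrist_force: [-0.5, -1.0, -0.1]
finger_gap: 0.0002
grip_force: 0.0
```

Call:
servo_tool(
  rows="0 0 -3.5 0 0 0 -1;0 0 -3.5 0 0 0 -1;0 0 -4 0 0 0 -1;0 0 0 0 0 0 -1;0 0 0 0 0 0 -1",
)

```text
clock: 8.55
position: [0.505, 0.2694, 0.1993]
eef_rot: [3.136, -0.002, 1.606]
wrist_force: [0.2, 0.2, -0.6]
finger_gap: 0.0008
grip_force: 0.0
```

Run:
```python
from h import *; from bench import robot
a=robot.camera('scene'); cv2.imwrite('pics/s4.png',cv2.resize(a[100:300,150:400,::-1],None,fx=3,fy=3))
```

```text
(no output)
```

View pics/s4.png

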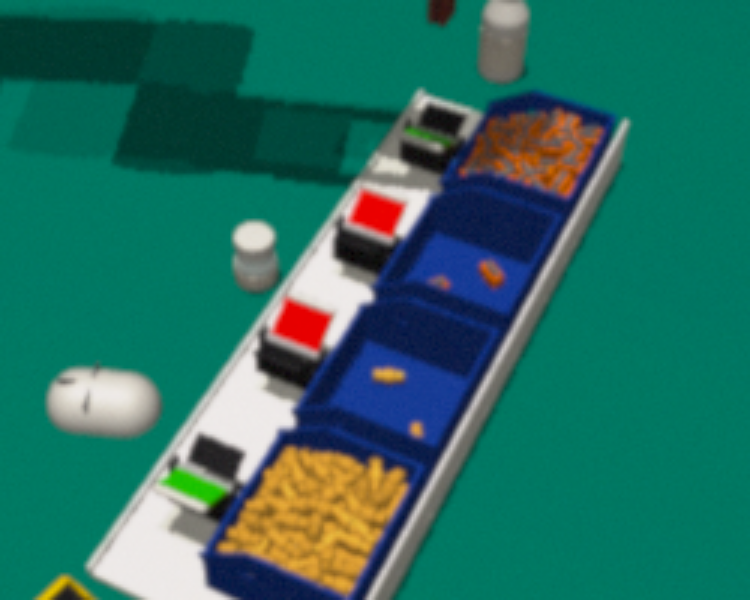

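All four tags are right: green at (430,135), red at (377,213), red at (302,325) and green at (195,487). Nothing around the board has moved, and the arm is clear.

```bash
python3 -c "
from bench import robot
print(robot.close_job())"
```

```text
the job is handed in; nothing more can be done
None
```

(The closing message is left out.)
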